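# Clip the cylinder key onto the snap hook

## Robot

A 7-joint arm with a two-finger parallel gripper is mounted at the origin on a cart in front of the work surface, level with it; the furniture and walls round the work are solid. World frame = base frame: x ahead of the robot, y to its left, z up, the work surface at z = 0. Lengths are in m, angles in rad, forces in N, time in s.
With the tool pointing down it reaches from about 0.4 to 0.85 m from the base axis. Payload 10.4 kg.
Tool frame: the origin (TCP) lies on the centre line of the jaws, within the pads' length; the fingertips stand 11 mm ahead of it and the grasp point (between the pads) lies 8 mm behind it (tip_reach is the distance from the TCP to the fingertips, in m); z points along the fingers, y is the line along which they close (so a half turn about z gives the same grasp; the last joint's range is limited). The gripper opens to 85 mm and grips with 20 to 120 N. Pads are 22 mm wide; open, the fingers measure 114 mm over their backs; the gripper's body (76 mm by 85 mm) begins 54 mm behind the grasp point. The pads swing forward as they close: fully open they stand 13 mm farther back than shut.
Start: joints at [-1.276, 0.332, -0.065, 1.46, 0.022, 1.35, -0.088], TCP at [0.195, 0.594, 0.242] pointing down, gripper open.
Joint ranges: [-2.6, 2.6], [-0.5, 2.12], [-1.47, 1.34], [0.16, 2.42], [-1.27, 4.41], [0.06, 2.06], [-2.6, 2.6]. Speed limits (rad/s): [2.22, 2.22, 2.79, 2.79, 3.14, 3.14, 3.14].

## Interface

Orientations are given as a unit quaternion [x, y, z, w].
In Python, from workcell import get_obs, camera, hand_in, tip_reach gives the robot as it stands. The module is installed in compiled form; this text tells all that it offers.
- The arm moves only by the tool move_arm, never from a script. Its argument "plan" is a list of rows, each an object with "delta_pos": the shift along the tool's x, y, z in fractions of the full range, 1 being 750 mm, a list of three; "turn": the turn, a rotation vector about the tool's x, y, z in parts of the range, where 1.0 means pi/2 rad, a list of three; "fingers": the closure, from 0 (fully open) to 1 (shut). A call has 1 to 12 rows; each row is the pose to reach, as a shift and turn from the pose commanded when the call began, along the tool's axes at that moment; what a row does not reach only later rows make up. A row lasts 1/8 s, in which the tool goes at most 62.5 mm and 10.7 degrees, less where a joint would pass 70% of its speed; a pose out of reach is approached as far as the arm can. A shift or turn number past 1, either way, is cut back to 1. A call with a gripper value outside its range is refused whole. The fingers move at their own pace and stop on an object; "force" is the grip in N (left out, the last holds). Time passes only in rows, so rows that repeat a pose let the fingers close. It gives the time, the measured TCP pose, the force, the opening and the grip force at its end, in the units of the state.
- get_obs(): the state, without advancing time (a new reading comes with each control period).
- camera(name): name is "scene" or "top"; returns a dict with "color" (480x640x3 uint8, red, green, blue), "range_z" (480x640 float32, m along the optical axis (not along the pixel's ray), 0 where there is no reading), "fx", "fy", "cx", "cy" (pixels), "k1" (the pictures are not rectified: a ray, as slopes to the right and down, at radius r is drawn at 1 + k1 r^2 times it, then the intrinsics apply), "R" (3x3) and "t" (3): a world point X has camera coordinates R X + t. Camera axes: x right, y down, z forward; pixel columns grow to the right and rows downward; lengths in m; the calibration is good to about 2 mm. A picture is of the moment at which its call begins.
- hand_in(): hands the job in; it is judged then, once.
The state is a dict: "clock": time; "joint_pos": joint angles; "joint_velocities": joint speeds; "tau": joint torques, N m; "position": TCP position; "ee_rot": TCP orientation; "ft_force": force on the tool from outside, world axes, zero at the start; "torque": the same for the moment, N m; "grip_width": opening from 0.0 (shut) to 1.0 (fully open); "grasp_force": force on a finger pad.
Only numpy, scipy, OpenCV 4.12 (cv2) and the standard library are available. Lean on these libraries where they do the work, as an engineer would, in place of code of your own. Each camera call takes 0.05 s, during which the arm holds its last target. There are 200 camera calls.

## Task

Pick up the gas cylinder key with the blue grip and hang it on the snap hook of the stand: push the key's eye against the hook's sprung brass gate until it passes inside and the gate snaps shut behind it, then let the key go and wait until it hangs freely from the hook, hardly swinging any more. Push gently, the hook must never be pressed with more than 20 N, and leave the timer, the amber bottle and the beaker where they stand.

Things in the scene. Friction and masses are not known exactly. Their poses are not given: they have to be found in the camera images.
- key: gas cylinder key, rigid, 173 mm long, about 0.1 kg, lying flat. Blue ribbed grip 64 mm long, 18 x 18 mm section; origin at the centre of the grip's underside, x along the key towards the eye, z up as it lies. A steel socket reaches back to x = -52 mm, an 8 mm round neck forward to x = 72 mm, where the eye begins: a long flat ring in the plane z = 9 mm
- eye_end (a point): centre of the 6 mm round steel at the far end of the key's eye (key frame 115, 0, 9 mm; axes as the key's). The eye's centre line runs from x = 75 to 115 mm and is 30 mm across; its opening is 34 mm long, 24 mm wide
- hook_stand: fixed stand: grey base 120 x 90 x 12 mm, steel post 16 mm thick at x = +30 mm, clamp block on it 254 to 284 mm high. Origin: centre of the base's underside, z up. Clamped to it is a rigid snap hook, an upright loop of 8 mm steel in the plane y = 0, 209 to 295 mm high, its mouth towards -x; an eye is pushed in along +x. Loop 38 mm deep inside
- nose_home (a point): on the fixed stand (-65, 0, 235 mm): centre of the round tip (8 mm thick, top 239 mm high) of the hook's upright nose IF its shank were fully in. The hook is really clamped 0 to 80 mm farther towards -x of the stand; this extension is not measured and must be felt or seen. This point's axes are the stand's. The hook does not yield
- mouth_home (a point): on the fixed stand (-65, 0, 246 mm), likewise 0 to 80 mm nearer -x in truth: right height for the eye end's centre to enter, 4 mm clear over the nose, under the gate. The gate resists with 3 to 6 N; about 25 mm past the nose line the eye slips under its tip, is pressed down with about 6 N, and by 29 mm all force vanishes: gate shut. At 35 mm it strikes the loop's back, hard
- bow_home (a point): on the fixed stand (-44, 0, 213 mm), likewise 0 to 80 mm nearer -x in truth: the lowest inner point of the hook's bow, 21 mm behind the nose, on to which the eye can be let down once inside
- gate (a joint): angle of the brass gate (6 mm round), rad: 0 shut, sprung; grows as it is pushed into the loop, about 0.6 when the eye end slips under its tip, at most 1.2. It hangs from a hinge 275 mm high straight above the nose down to just inside the nose tip (lowest point 235 mm high)
- timer: white kitchen-type timer, 66 x 68 x 19 mm, origin at the centre of its underside; stays where it is
- bottle: amber glass bottle with white cap, 52 mm thick, 116 mm high, origin at the centre of its underside; stays where it is
- beaker: small glass beaker, 45 x 51 mm, 58 mm high, origin at the centre of its underside; stays where it is

How it is judged:
On the way, in this order (a step that is already met when the one before it is completed fails the run):
1. the key is held up in the gripper, its eye clear of the bench and the hook (height (world z) of eye_end above 0.1 m and contact force between key and the fingers above 0.5 N and value of joint gate below 0.1 rad), for 0.1 s.
2. the key's eye pushes the gate well open (value of joint gate above 0.42 rad and contact force between key and hook_stand above 0.3 N and contact force between key and the fingers above 0.5 N), for 0.04 s.
At the end, for the whole second after the job is handed in: the gate is shut (below 0.1 rad) and the key hangs by its eye in the hook, grip down: carried by the hook, within 0.5 rad of vertical, the eye's end above 190 mm and within 30 mm of the hook's plane, the key at most swinging slightly (below 0.4 m/s) (value of joint gate below 0.1 rad and height (world z) of eye_end above 0.19 m and height (world z) of key below 0.16 m and angle between key's own x axis and vertical below 0.5 rad and y of eye_end in the frame of hook_stand between -0.03 and 0.03 m and x of eye_end in the frame of hook_stand between -0.155 and -0.01 m and contact force between key and hook_stand above 0.05 N and linear speed of key below 0.4 m/s); the robot touches nothing.
It fails at once if the key, held in the gripper, is pressed on the hook or its stand with more than 20 N (contact force between key and hook_stand above 20 N and contact force between key and the fingers above 0.5 N).
It fails at once if the robot presses on the hook or its stand with more than 20 N (contact force between any of the fingers, the arm and hook_stand above 20 N).
It fails at once if the timer is pushed or knocked by more than 25 mm (distance of timer from where it was at the start of the episode above 0.025 m).
It fails at once if the amber bottle is pushed or knocked by more than 25 mm (distance of bottle from where it was at the start of the episode above 0.025 m).
It fails at once if the beaker is pushed or knocked by more than 25 mm (distance of beaker from where it was at the start of the episode above 0.025 m).
It also fails if it takes over 72 s, if anything falls off the work surface, if the arm or the gripper's body presses on something with over 40 N, if the wrist force passes 120 N, or if a joint passes its speed limit or range.

## Working session

There is one attempt and no reset: what is moved stays moved. The work goes in short steps, Python scripts to look and compute and a tool call to move; the robot and the scene stay as the last step left them, time stands still between calls to the robot, and variables do not carry over. Pictures are saved under pics/ and viewed, at most 10 in all, crops included, and the job is handed in when it is done.

Besides the shell and the picture viewer there is one more tool, called after "Emit:" in YAML: its name, and indented under it one key for each argument. move_arm: Moves the arm, as the interface text tells. Its arguments: {"type":"object","properties":{"plan":{"type":"array","items":{"type":"object","properties":{"delta_pos":{"type":"array","items":{"type":"number"}},"turn":{"type":"array","items":{"type":"number"}},"fingers":{"type":"number"}}}},"force":{"type":"number"}},"required":["plan"]}

```bash
mkdir -p pics; cat > h.py <<'E'
import numpy as np, cv2
from workcell import get_obs, camera
def rays(c,uv):
    uv=np.atleast_2d(uv).astype(float)
    K=np.array([[c['fx'],0,c['cx']],[0,c['fy'],c['cy']],[0,0,1.]])
    n=cv2.undistortPoints(uv[:,None],K,np.array([c['k1'],0,0,0.]))[:,0]
    return np.c_[n,np.ones(len(n))]
def pts(c,uv):
    uv=np.atleast_2d(uv); z=c['range_z'][uv[:,1].astype(int),uv[:,0].astype(int)]
    return (rays(c,uv)*z[:,None]-c['t'])@np.asarray(c['R'])
def plane(c,uv,h):
    R=np.asarray(c['R']); o=-R.T@c['t']; d=rays(c,uv)@R
    return o+d*((h-o[2])/d[:,2])[:,None]
def cloud(c):
    v,u=np.nonzero(c['range_z']>0); uv=np.c_[u,v]; return uv,pts(c,uv)
def save(c,n): cv2.imwrite('pics/'+n,c['color'][:,:,::-1])
E
python3 - <<'E'
from h import *
import pickle
print(get_obs())
for n in('scene','top'):
    c=camera(n); save(c,n+'1.png'); pickle.dump(c,open(n+'.pkl','wb'))
    print(n,-np.asarray(c['R']).T@c['t'],np.asarray(c['R'])[2],c['k1'],c['fx'])
    hsv=cv2.cvtColor(c['color'],cv2.COLOR_RGB2HSV)
    m=cv2.inRange(hsv,(100,110,40),(130,255,255))
    k,l,s,ce=cv2.connectedComponentsWithStats(m)
    for i in range(1,k):
        if s[i,4]>60: print(s[i],ce[i])
E
```

```text
{'clock': 0.0, 'joint_pos': array([-1.27562561,  0.33287264, -0.06471091,  1.46091869,  0.02158255,
        1.34991538, -0.08849981]), 'joint_velocities': array([ 1.55832884e-03,  1.41693922e-04,  1.61777019e-03, -7.74541594e-04,
        5.97012138e-04,  4.94021562e-05, -8.91592988e-04]), 'tau': array([ 9.03497730e-04, -6.25435710e+01,  4.94148396e-02, -3.91623223e+01,
        1.61056226e-02,  9.58042801e-03,  5.16191974e-06]), 'position': array([0.19516261, 0.59337291, 0.24152627]), 'ee_rot': array([ 1.58204246e-01,  9.87406154e-01, -7.03957800e-04, -8.98768949e-05]), 'ft_force': array([ 0.43706269, -0.60577538,  0.18983954]), 'torque': array([-0.03142802,  0.03812819,  0.00115187]), 'grasp_force': 0.0, 'grip_width': 1.000998309686294}
scene [ 0.14040929 -0.90076882  0.55029075] [ 0.48973193  0.75885924 -0.42929628] -0.04024424162767253 434.5627402740331
[ 303   63  120  148 8933] [370.24627785 148.60461211]
[214 157  22  67 823] [223.82867558 191.53219927]
[ 336  209   56   40 1015] [356.97044335 225.0137931 ]
[401 213   7  12  69] [403.91304348 218.57971014]
[305 222  16  36 193] [310.14507772 244.16580311]
[231 289  27  12 241] [244.10788382 294.26556017]
[557 319  15  11  89] [564.21348315 323.68539326]
[ 515  333   80   59 2221] [552.90004502 361.83520937]
[628 425  12  25 207] [634.49758454 436.18357488]
top [ 0.32932524 -0.2630096   1.28114781] [ 0.22062576  0.00134164 -0.97535761] -0.0016576873515134738 573.1196882659508
[ 25   0  27  16 287] [38.93031359  6.70383275]
[ 54   0  74  16 944] [93.91525424  6.57627119]
[131   0  46  15 515] [156.45242718   6.5961165 ]
[193 104  16  97 401] [203.35411471 162.83790524]
[ 440  145   55   41 1333] [467.36909227 163.91822956]
[538 178  20  19 286] [548.02797203 186.76223776]
[  0 247  29  21 318] [ 14.30503145 257.39308176]
[557 287  34  37 441] [572.83673469 305.31972789]
[218 306  17  29 236] [226.09745763 319.94067797]
```

View pics/scene1.png

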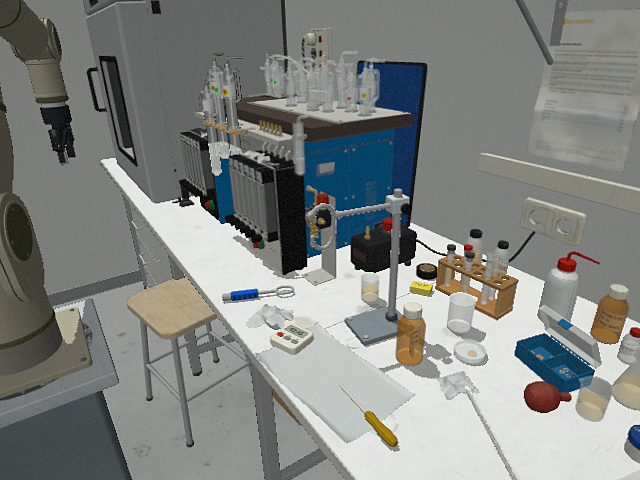

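View pics/top1.png

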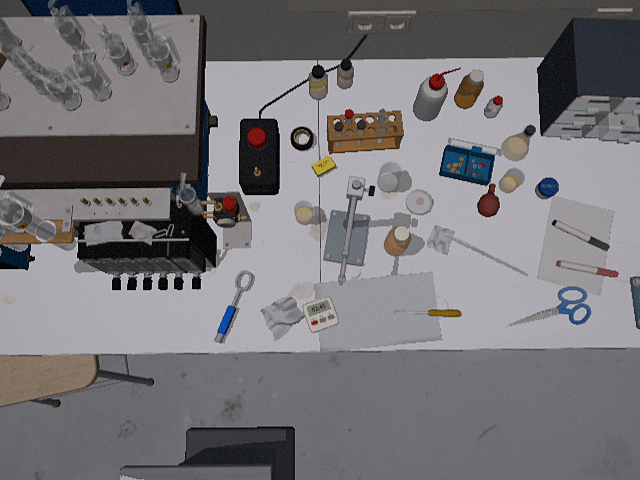

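The scene view shows the key at about (258,293) with its eye at (286,292). The stand base is at (375,325), the clamp at (398,203), and the hook loop at the left end of the long shank, about (323,225). In the top view the grip is at (227,322), the eye end at (246,276), the clamp at (356,187), and the shank runs down to the hook at (341,282). The timer is at (320,315), the bottle at (398,240) and the beaker at (304,213).

```bash
python3 - <<'E'
from h import *
import pickle
S=pickle.load(open('scene.pkl','rb'));T=pickle.load(open('top.pkl','rb'))
hsv=cv2.cvtColor(T['color'],cv2.COLOR_RGB2HSV)
m=cv2.inRange(hsv,(100,110,40),(130,255,255)); m[:300]=0;m[:,:210]=0;m[340:]=0;m[:,245:]=0
v,u=np.nonzero(m); g=plane(T,np.c_[u,v],.018); print('grip top',g.mean(0),'rect',cv2.minAreaRect((g[:,:2]*1000).astype(np.float32)))
print('eye end approx',plane(T,[[246,274]],.009))
# key by height in top
uv,P=cloud(T)
near=(abs(P[:,0]-g[:,0].mean()-.05)<.15)&(abs(P[:,1]-g[:,1].mean())<.12)&(P[:,2]>.005)&(P[:,2]<.03)
k=P[near&(uv[:,0]<262)]; print('key cloud',len(k),cv2.minAreaRect((k[:,:2]*1000).astype(np.float32)),k[:,2].max())
for n,c in(('top',T),('scene',S)):
    uv,P=cloud(c)
    if n=='top': r=(uv[:,0]>320)&(uv[:,0]<372)&(uv[:,1]>170)&(uv[:,1]<295)
    else: r=(uv[:,0]>300)&(uv[:,0]<425)&(uv[:,1]>180)&(uv[:,1]<350)
    b=P[r&(P[:,2]>.007)&(P[:,2]<.018)]
    print(n,'base',len(b),cv2.minAreaRect((b[:,:2]*1000).astype(np.float32)))
    q=r&(P[:,2]>.2)&(P[:,2]<.31)&(P[:,0]<g[0,0]+.5)
    B=P[q];U=uv[q]
    if n=='top':
        for y in range(176,292,6):
            w=abs(U[:,1]-y)<2
            if w.any(): print(y,U[w][:,0].min(),U[w][:,0].max(),np.median(B[w],0).round(3))
    else:
        for x in range(300,412,5):
            w=abs(U[:,0]-x)<2
            if w.any(): print(x,U[w][:,1].min(),U[w][:,1].max(),np.median(B[w],0).round(3),B[w][:,2].min().round(3),B[w][:,2].max().round(3))
def crop(c,x0,y0,x1,y1,f): return cv2.resize(c['color'][y0:y1,x0:x1,::-1],None,fx=f,fy=f,interpolation=cv2.INTER_NEAREST)
a=crop(S,290,170,420,270,4);b=crop(T,210,260,275,350,3)
o=np.zeros((400,520+195,3),np.uint8);o[:,:520]=a;o[:270,520:]=b;cv2.imwrite('pics/c1.png',o)
E
```

```text
grip top [ 0.45547436 -0.06060041  0.018     ] rect ((456.2027893066406, -60.9352912902832), (18.591726303100586, 63.18352508544922), 69.02861022949219)
eye end approx [[ 0.5589949  -0.10177269  0.009     ]]
key cloud 902 ((522.8633422851562, -38.73981475830078), (263.17645263671875, 195.14303588867188), 1.315068244934082) 0.029618885223913153
top base 1630 ((659.0392456054688, -327.96588134765625), (110.03433227539062, 286.76348876953125), 89.86576080322266)
176 349 361 [ 0.688 -0.332  0.284]
182 348 364 [ 0.675 -0.335  0.29 ]
188 347 371 [ 0.666 -0.34   0.283]
194 346 371 [ 0.656 -0.335  0.281]
200 350 361 [ 0.648 -0.332  0.272]
206 350 355 [ 0.635 -0.329  0.273]
212 349 354 [ 0.624 -0.326  0.272]
218 348 353 [ 0.613 -0.325  0.272]
224 347 352 [ 0.601 -0.323  0.273]
230 346 351 [ 0.59  -0.321  0.273]
236 345 350 [ 0.579 -0.319  0.271]
242 344 349 [ 0.568 -0.317  0.272]
248 344 348 [ 0.556 -0.315  0.273]
254 342 349 [ 0.545 -0.313  0.276]
260 342 346 [ 0.531 -0.31   0.291]
266 341 345 [ 0.519 -0.308  0.294]
272 340 344 [ 0.51  -0.306  0.289]
278 338 345 [ 0.5   -0.305  0.281]
284 33
[... 508 characters left out ...]
2 0.277
340 181 217 [ 0.557 -0.315  0.266] 0.2 0.275
345 181 215 [ 0.565 -0.318  0.267] 0.2 0.275
350 181 214 [ 0.575 -0.32   0.268] 0.201 0.275
355 181 213 [ 0.584 -0.323  0.269] 0.2 0.274
360 181 212 [ 0.595 -0.324  0.27 ] 0.2 0.275
365 181 211 [ 0.603 -0.327  0.272] 0.2 0.274
370 206 210 [ 0.613 -0.329  0.272] 0.268 0.274
375 205 210 [ 0.623 -0.33   0.271] 0.265 0.274
380 204 209 [ 0.633 -0.333  0.271] 0.265 0.274
385 195 210 [ 0.654 -0.325  0.273] 0.256 0.284
390 195 237 [ 0.653 -0.336  0.271] 0.2 0.285
395 188 238 [ 0.665 -0.34   0.257] 0.201 0.298
400 188 236 [ 0.67  -0.344  0.272] 0.201 0.298
405 195 213 [ 0.664 -0.365  0.276] 0.261 0.285
410 204 212 [ 0.671 -0.37   0.271] 0.262 0.278
```

View pics/c1.png

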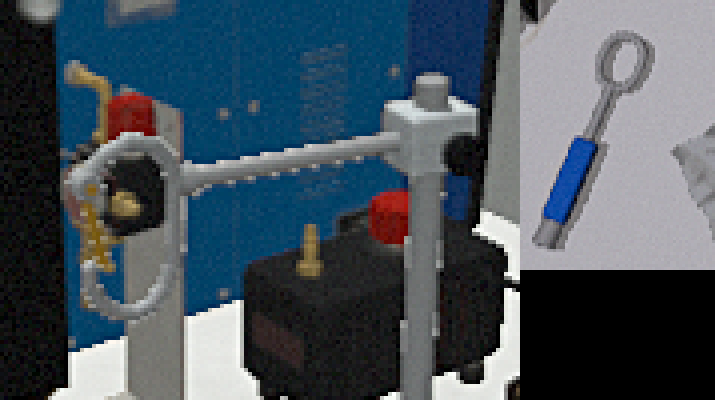

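The crop confirms it: the loop hangs at the end of the shank, its brass gate on the left (towards the robot). The key's eye points up-right in the top view.

```bash
python3 - <<'E'
from h import *
import pickle
S=pickle.load(open('scene.pkl','rb'));T=pickle.load(open('top.pkl','rb'))
uv,P=cloud(T); 
A=np.array([.195,.594]);B=np.array([.465,-.065])
for s in np.linspace(0,1,9):
    p=A+s*(B-A); w=np.linalg.norm(P[:,:2]-p,axis=1)<.12
    print(p.round(3),w.sum(),P[w,2].max().round(3) if w.any() else None)
for n,c,lo,hi in(('top',T,202,276),('scene',S,342,384)):
    uv,P=cloud(c); i=0 if n=='scene' else 1
    w=(uv[:,i]>=lo)&(uv[:,i]<=hi)&(abs(P[:,1]+.32)<.025)&(P[:,2]>.255)&(P[:,0]>.45)&(P[:,0]<.65)
    q=P[w]; f=np.polyfit(q[:,0],q[:,1],1); print(n,len(q),'slope',f[0],np.arctan(f[0]),'y at .5',np.polyval(f,.5),np.polyval(f,.6))
    w=(abs(P[:,1]+.305)<.02)&(P[:,2]>.215)&(P[:,2]<.3)&(P[:,0]>.47)&(P[:,0]<.56)
    q=P[w]; 
    for z in np.arange(.215,.3,.008):
        r=q[abs(q[:,2]-z)<.004]
        if len(r): print('%.3f'%z,len(r),r[:,0].min().round(4),r[:,0].max().round(4),r[:,1].mean().round(4))
    # post / clamp
    w=(abs(P[:,1]+.34)<.03)&(P[:,2]>.288)&(P[:,2]<.31)&(P[:,0]>.6); print('post top',P[w].mean(0),w.sum())
# base corners on plane z=.012 top view
hsv=cv2.cvtColor(T['color'],cv2.COLOR_RGB2HSV); print(hsv[240,335],hsv[255,355],hsv[300,345],hsv[240,310])
uv,P=cloud(T)
for nm,x,y,r,z0 in(('timer',320,315,14,.014),('bottle',398,238,10,.1),('beaker',304,213,8,.03)):
    w=(np.linalg.norm(uv-[x,y],axis=1)<r)&(P[:,2]>z0); print(nm,P[w].mean(0) if w.any() else 0)
E
```

```text
[0.195 0.594] 4164 -0.288
[0.229 0.512] 4930 -0.286
[0.262 0.429] 5801 -0.286
[0.296 0.347] 6203 0.008
[0.33  0.264] 6302 0.009
[0.364 0.182] 6446 0.009
[0.398 0.1  ] 7479 0.133
[0.431 0.017] 9550 0.291
[ 0.465 -0.065] 10446 0.292
top 408 slope -0.174601703062995 -0.17285917878117205 y at .5 -0.3051277550361148 -0.32258792534241426
0.215 1 0.5345 0.5345 -0.3076
0.223 1 0.5358 0.5358 -0.3075
0.231 3 0.4971 0.4994 -0.3042
0.239 9 0.4985 0.543 -0.3062
0.271 39 0.4962 0.5588 -0.314
0.279 61 0.4953 0.556 -0.308
0.287 49 0.4999 0.541 -0.3082
0.295 48 0.5087 0.5359 -0.3089
post top [ 0.67025789 -0.33438608  0.29569363] 71
scene 239 slope -0.16855262913685862 -0.16698310484168716 y at .5 -0.30911285629245927 -0.3259681192061451
0.215 25 0.5003 0.5384 -0.3115
0.223 44 0.4974 0.5405 -0.3119
0.231 39 0.4959 0.5419 -0.3115
0.239 42 0.497 0.5449 -0.3112
0.247 31 0.5013 0.5449 -0.3122
0.255 35 0.5004 0.5453 -0.3119
0.263 44 0.4979 0.56 -0.3135
0.271 74 0.4944 0.5587 -0.3162
0.279 75 0.4936 0.5534 -0.3109
0.287 71 0.5003 0.5408 -0.3116
0.295 30 0.5104 0.533 -0.3105
post top [ 0.99015491 -0.34121998  0.29721041] 240
[109  24 118] [108  28 120] [120   7 152] [120   7 181]
timer [ 0.46322812 -0.26714828  0.01750291]
bottle [ 0.61887435 -0.43683407  0.11429359]
beaker [ 0.68166362 -0.23428845  0.04424322]
```

```bash
python3 - <<'E'
from h import *
import pickle
from scipy.spatial.transform import Rotation as Ro
for f in('top.pkl','scene.pkl'):
    c=pickle.load(open(f,'rb'));uv,P=cloud(c)
    P=P[(P[:,2]>.04)&(P[:,2]<.6)&(P[:,0]>.35)&(P[:,0]<.7)&(P[:,1]>-.15)&(P[:,1]<.3)]
    for p in([.465,-.065],[.44,0],[.42,.1]):
        d=np.linalg.norm(P[:,:2]-p,axis=1);i=d.argmin();print(f,p,d[i].round(3),P[i].round(3))
    for y in np.arange(-.1,.3,.05):
        q=P[abs(P[:,1]-y)<.02]; print(y.round(2),q[:,0].min().round(3) if len(q) else None,end=' | ')
    print()
o=get_obs();R=Ro.from_quat(o['ee_rot'])
print(R.inv().apply(np.array([.465,-.065,.10])-o['position']),R.as_matrix().round(3).tolist())
E
```

```text
top.pkl [0.465, -0.065] 0.063 [ 0.511 -0.022  0.122]
top.pkl [0.44, 0] 0.071 [ 0.51  -0.011  0.126]
top.pkl [0.42, 0.1] 0.09 [0.51  0.091 0.124]
-0.1 0.63 | -0.05 0.542 | 0.0 0.51 | 0.05 0.51 | 0.1 0.51 | 0.15 0.51 | 0.2 0.551 | 0.25 0.557 | 
scene.pkl [0.465, -0.065] 0.061 [ 0.511 -0.025  0.122]
scene.pkl [0.44, 0] 0.071 [ 0.51 -0.01  0.12]
scene.pkl [0.42, 0.1] 0.091 [0.51  0.086 0.118]
-0.1 0.628 | -0.05 0.541 | 0.0 0.51 | 0.05 0.509 | 0.1 0.51 | 0.15 0.509 | 0.2 0.55 | 0.25 0.55 | 
[-0.46198598 -0.54095807  0.14232213] [[-0.95, 0.312, -0.0], [0.312, 0.95, -0.001], [-0.0, -0.001, -1.0]]
```

Units first: shifts go in shares of 750 mm and turns go in shares of pi/2 rad. So -0.512 m / 0.75 = -0.6827, -0.342 m / 0.75 = -0.456, 0.052 rad / 1.5708 = 0.0331.

Emit:
move_arm:
  plan:
    - {"delta_pos":[-0.0453,-0.068,0.0107],"turn":[0,0,0],"fingers":0.4}
    - {"delta_pos":[-0.0907,-0.136,0.0213],"turn":[0,0,0],"fingers":0.4}
    - {"delta_pos":[-0.1373,-0.2053,0.032],"turn":[0,0,0.0127],"fingers":0.4}
    - {"delta_pos":[-0.1827,-0.2733,0.0427],"turn":[0,0,0.0191],"fingers":0.4}
    - {"delta_pos":[-0.228,-0.3413,0.0533],"turn":[0,0,0.0318],"fingers":0.4}
    - {"delta_pos":[-0.2733,-0.4093,0.0653],"turn":[0,0,0.0331],"fingers":0.4}
    - {"delta_pos":[-0.3187,-0.4773,0.076],"turn":[0,0,0.0331],"fingers":0.4}
    - {"delta_pos":[-0.3653,-0.5467,0.0867],"turn":[0,0,0.0331],"fingers":0.4}
    - {"delta_pos":[-0.4107,-0.6147,0.0973],"turn":[0,0,0.0331],"fingers":0.4}
    - {"delta_pos":[-0.456,-0.6827,0.108],"turn":[0,0,0.0331],"fingers":0.4}
    - {"delta_pos":[-0.456,-0.6827,0.108],"turn":[0,0,0.0331],"fingers":0.4}

```text
clock: 1.48
position: [0.3602, -0.0029, 0.1609]
ee_rot: [0.187, 0.982, 0.0, -0.0]
ft_force: [0.0, 0.1, 0.8]
grip_width: 0.598
grasp_force: 0.0
```

To row units: 0.147 m / 0.75 = 0.196, -0.105 m / 0.75 = -0.14.

Emit:
move_arm:
  force: 100
  plan:
    - {"delta_pos":[-0.0667,-0.012,0.04],"turn":[0,0,0],"fingers":0.4}
    - {"delta_pos":[-0.14,-0.0253,0.08],"turn":[0,0,0],"fingers":0.4}
    - {"delta_pos":[-0.14,-0.0253,0.08],"turn":[0,0,0],"fingers":0.4}
    - {"delta_pos":[-0.14,-0.0253,0.1333],"turn":[0,0,0],"fingers":0.4}
    - {"delta_pos":[-0.14,-0.0253,0.1733],"turn":[0,0,0],"fingers":0.4}
    - {"delta_pos":[-0.14,-0.0253,0.196],"turn":[0,0,0],"fingers":0.4}
    - {"delta_pos":[-0.14,-0.0253,0.196],"turn":[0,0,0],"fingers":0.4}
    - {"delta_pos":[-0.14,-0.0253,0.196],"turn":[0,0,0],"fingers":1}
    - {"delta_pos":[-0.14,-0.0253,0.196],"turn":[0,0,0],"fingers":1}
    - {"delta_pos":[-0.14,-0.0253,0.196],"turn":[0,0,0],"fingers":1}
    - {"delta_pos":[-0.14,-0.0253,0.196],"turn":[0,0,0],"fingers":1}
    - {"delta_pos":[-0.14,-0.0253,0.196],"turn":[0,0,0],"fingers":1}

```text
clock: 2.98
position: [0.4519, -0.0548, 0.0156]
ee_rot: [0.184, 0.983, 0.001, 0.0]
ft_force: [-4.7, 0.4, 14.7]
grip_width: 0.177
grasp_force: 98.2
```

To row units: -0.24 m / 0.75 = -0.32, -0.08 m / 0.75 = -0.1067, -0.199 rad / 1.5708 = -0.1267.

Emit:
move_arm:
  plan:
    - {"delta_pos":[0,0,-0.0267],"turn":[0,0,0],"fingers":1}
    - {"delta_pos":[0.0133,-0.0133,-0.08],"turn":[0,0,0],"fingers":1}
    - {"delta_pos":[0.0533,-0.04,-0.1333],"turn":[0,0,0],"fingers":1}
    - {"delta_pos":[0.0933,-0.08,-0.1733],"turn":[0,0,0],"fingers":1}
    - {"delta_pos":[0.1067,-0.1067,-0.2133],"turn":[0,0,0],"fingers":1}
    - {"delta_pos":[0.12,-0.1333,-0.2667],"turn":[0,0,-0.0318],"fingers":1}
    - {"delta_pos":[0.1333,-0.16,-0.3067],"turn":[0,0,-0.0764],"fingers":1}
    - {"delta_pos":[0.1333,-0.16,-0.32],"turn":[0,0,-0.1267],"fingers":1}
    - {"delta_pos":[0.1333,-0.16,-0.32],"turn":[0,0,-0.1267],"fingers":1}
    - {"delta_pos":[0.1333,-0.16,-0.32],"turn":[0,0,-0.1267],"fingers":1}

```text
clock: 4.22
position: [0.3144, -0.1308, 0.2538]
ee_rot: [0.086, 0.996, 0.0, -0.0]
ft_force: [-1.3, 0.8, -1.1]
grip_width: 0.178
grasp_force: 98.4
```

```bash
python3 - <<'E'
from h import *
import pickle
o=get_obs();print(o)
for n in('scene','top'):
    c=camera(n);pickle.dump(c,open(n+'2.pkl','wb'))
    if n=='scene': a=cv2.resize(c['color'][150:300,230:430,::-1],None,fx=2.5,fy=2.5)
    else: b=cv2.resize(c['color'][220:380,220:380,::-1],None,fx=1.8,fy=1.8)
m=np.zeros((375,500+288,3),np.uint8);m[:,:500]=a;m[:288,500:]=b;cv2.imwrite('pics/l1.png',m)
E
```

```text
{'clock': 4.225, 'joint_pos': array([-0.52759696, -0.48952674,  0.5823552 ,  2.12113803,  0.26335706,
        1.44408869,  1.3631912 ]), 'joint_velocities': array([-0.00557023,  0.00758615,  0.00140609,  0.00274632, -0.0011187 ,
        0.00146103,  0.00531838]), 'tau': array([ 4.91428971e-01, -1.09991435e+00, -1.01389298e+01, -3.95109272e+01,
        4.00483143e-02, -2.60774017e-03,  3.70987365e-02]), 'position': array([ 0.31436751, -0.13076567,  0.25376812]), 'ee_rot': array([ 8.60431565e-02,  9.96291362e-01,  1.71922324e-04, -2.59326485e-04]), 'ft_force': array([-1.3225319 ,  0.76588559, -1.09719284]), 'torque': array([0.02079754, 0.03353155, 0.01801264]), 'grasp_force': 98.4195613861084, 'grip_width': 0.17847851150068153}
```

View pics/l1.png

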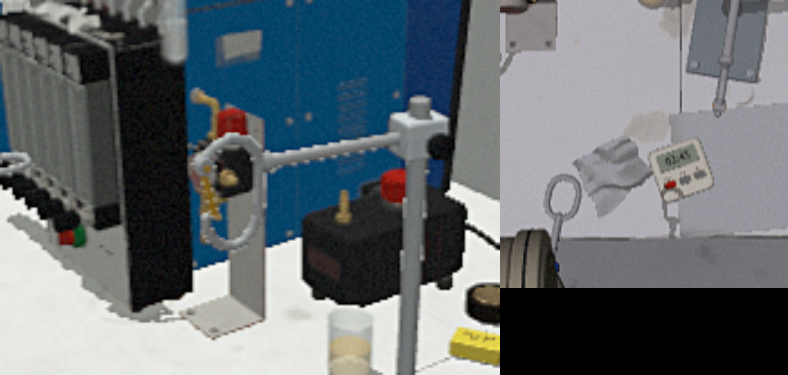

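The key is held. Its eye shows in the top crop at (563,195), i.e. image (255,328), pointing up the picture. The gate hangs in the loop at scene-crop (210,190). Next I'll measure the eye in the tool frame.

```bash
cat >> h.py <<'E'
from scipy.spatial.transform import Rotation as Ro
def eye_top(c,o,x0,y0,x1,y1,zlo):
    uv,P=cloud(c); w=(uv[:,0]>=x0)&(uv[:,0]<x1)&(uv[:,1]>=y0)&(uv[:,1]<y1)&(P[:,2]>zlo)
    return P[w]
E
python3 - <<'E'
from h import *
import pickle
c=pickle.load(open('top2.pkl','rb'));o=get_obs()
q=eye_top(c,o,243,308,268,356,.18)
d=np.array([.9854,-.1702]);n=np.array([.1702,.9854])
r=q[:,:2]-o['position'][:2]
a=r@d;b=r@n;print(len(q),'along',a.min(),a.max(),'lat',b.min(),b.max())
for t in np.arange(.05,.13,.01):
    w=abs(a-t)<.005
    if w.sum():print(t.round(3),w.sum(),b[w].mean().round(4),b[w].min().round(4),b[w].max().round(4),np.median(q[w,2]).round(4))
f=np.polyfit(a,q[:,2],1);print(f,np.polyval(f,.12))
E
```

```text
319 along 0.048455822948242744 0.12497411487330419 lat -0.03925600417538201 0.016809495896314693
0.05 30 -0.0371 -0.0393 -0.036 0.5926
0.06 35 -0.0134 -0.0362 0.0034 0.252
0.07 25 -0.0007 -0.0036 0.0037 0.2497
0.08 44 -0.0005 -0.0123 0.0117 0.2494
0.09 50 -0.001 -0.0175 0.0153 0.2492
0.1 38 -0.0008 -0.0181 0.0166 0.2495
0.11 36 -0.0001 -0.0174 0.0168 0.2497
0.12 61 -0.0011 -0.0153 0.0159 0.2495
[-3.20263245  0.58157197] 0.19725607179418425
```

To row units: -0.139 m / 0.75 = -0.1853, -0.13 m / 0.75 = -0.1733.

Emit:
move_arm:
  plan:
    - {"delta_pos":[-0.04,-0.04,0],"turn":[0,0,0],"fingers":1}
    - {"delta_pos":[-0.06,-0.0933,0],"turn":[0,0,0],"fingers":1}
    - {"delta_pos":[-0.0733,-0.1467,0],"turn":[0,0,0],"fingers":1}
    - {"delta_pos":[-0.0827,-0.1733,0],"turn":[0,0,0],"fingers":1}
    - {"delta_pos":[-0.0893,-0.1853,0],"turn":[0,0,0],"fingers":1}
    - {"delta_pos":[-0.0893,-0.1853,0],"turn":[0,0,0],"fingers":1}
    - {"delta_pos":[-0.0893,-0.1853,0],"turn":[0,0,0],"fingers":1}

```text
clock: 5.2
position: [0.357, -0.2785, 0.254]
ee_rot: [0.085, 0.996, 0.0, -0.0]
ft_force: [0.4, -0.9, -1.4]
grip_width: 0.182
grasp_force: 98.4
```

```bash
python3 - <<'E'
from h import *
import pickle
o=get_obs();print(o['position'],o['ee_rot'],o['ft_force'],o['joint_pos'].round(2))
c=camera('scene');b=camera('top');pickle.dump((c,b),open('3.pkl','wb'))
a=cv2.resize(c['color'][190:265,250:370,::-1],None,fx=4,fy=4);b=cv2.resize(b['color'][250:350,310:370,::-1],None,fx=3,fy=3)
m=np.zeros((300,480+180,3),np.uint8);m[:,:480]=a;m[:,480:]=b;cv2.imwrite('pics/l2.png',m)
E
```

```text
[ 0.35699007 -0.2785309   0.25396166] [ 8.49812165e-02  9.96382476e-01  1.03316429e-04 -3.77839914e-04] [ 0.3742797  -0.91241948 -1.40651823] [-0.6  -0.25  1.04  1.91  0.22  1.36  1.78]
```

View pics/l2.png

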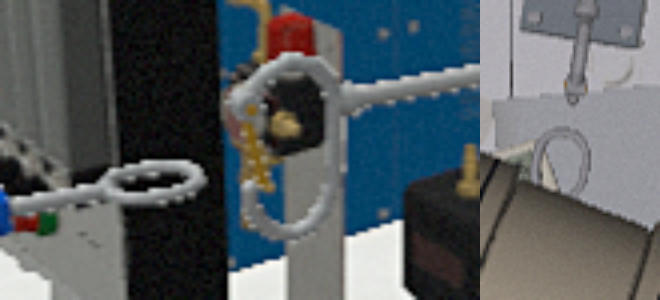

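The eye end is at scene-crop (205,178), just left of the nose tip at (248,183). The top crop shows the eye at (565,130), lined up with the hook at (572,98). Now I'll check the relative height and offset in the same pictures.

```bash
python3 - <<'E'
from h import *
import pickle
S,T=pickle.load(open('3.pkl','rb'))
d=np.array([.9854,-.1702]);n=np.array([.1702,.9854]);N=np.array([.5005,-.305])
for nm,c in(('S',S),('T',T)):
    uv,P=cloud(c);r=P[:,:2]-N;a=r@d;b=r@n
    e=(a>-.065)&(a<-.012)&(abs(b)<.03)&(P[:,2]>.23)&(P[:,2]<.27)
    print(nm,'eye',e.sum(),'a max',a[e].max(),'b',b[e].min(),b[e].max(),'z',np.percentile(P[e,2],[2,50,98]))
    t=e&(a>-.03);print('  tip z',np.percentile(P[t,2],[2,50,98]),'b',b[t].mean())
    h=(a>-.010)&(a<.012)&(abs(b)<.012)&(P[:,2]>.2)&(P[:,2]<.262)
    for z in np.arange(.21,.262,.004):
        k=h&(abs(P[:,2]-z)<.002)
        if k.any(): print('   %.3f'%z,k.sum(),a[k].min().round(4),a[k].max().round(4),b[k].mean().round(4),c['color'][uv[k][0,1],uv[k][0,0]])
E
```

```text
S eye 169 a max -0.021873097716728084 b -0.018385012062758017 0.017132276172252617 z [0.24489941 0.2491333  0.25101288]
  tip z [0.24618275 0.24944737 0.25080416] b -0.00040744653096165453
   0.210 2 0.01 0.0107 -0.0027 [108 108 115]
   0.214 9 0.0058 0.0118 -0.0037 [98 96 92]
   0.218 11 0.0009 0.0114 -0.0032 [106 104 105]
   0.222 10 -0.0011 0.0077 -0.0032 [98 94 94]
   0.226 8 -0.0027 0.004 -0.0036 [121 125 130]
   0.230 10 -0.0033 0.0029 -0.0043 [101 102  98]
   0.234 10 -0.0035 0.0027 -0.0031 [120 124 132]
   0.238 12 -0.0023 0.0061 -0.0026 [183 175 161]
   0.242 9 0.003 0.009 -0.003 [122 101  45]
   0.246 6 0.0026 0.0067 -0.0033 [128 106  67]
   0.250 8 0.0016 0.0073 -0.0023 [114  92  43]
   0.254 8 0.0007 0.0057 -0.0023 [141 122  85]
   0.258 6 -0.0 0.006 -0.0029 [114  87  57]
   0.262 3 0.0004 0.0021 -0.0032 [122  97  65]
T eye 169 a max -0.020454917595331083 b -0.01644950670567842 0.018971141835664476 z [0.24492419 0.24913907 0.25325291]
  tip z [0.2448744  0.24897264 0.25340109] b 0.0013326358909784431
   0.230 2 -0.0027 -0.0023 -0.0007 [94 90 95]
   0.234 3 -0.0019 -0.0002 0.0006 [106 101 104]
   0.238 5 -0.0023 0.0 -0.0007 [126 124 126]
```

To row units: -0.032 m / 0.75 = -0.0427, -0.029 m / 0.75 = -0.0387.

Emit:
move_arm:
  plan:
    - {"delta_pos":[-0.008,0,0],"turn":[0,0,0],"fingers":1}
    - {"delta_pos":[-0.016,0,0],"turn":[0,0,0],"fingers":1}
    - {"delta_pos":[-0.0213,0,0],"turn":[0,0,0],"fingers":1}
    - {"delta_pos":[-0.0267,0,0],"turn":[0,0,0],"fingers":1}
    - {"delta_pos":[-0.0307,0,0],"turn":[0,0,0],"fingers":1}
    - {"delta_pos":[-0.0347,0,0],"turn":[0,0,0],"fingers":1}
    - {"delta_pos":[-0.0387,0,0],"turn":[0,0,0],"fingers":1}
    - {"delta_pos":[-0.0427,0,0],"turn":[0,0,0],"fingers":1}

```text
clock: 6.3
position: [0.3882, -0.2847, 0.254]
ee_rot: [0.085, 0.996, 0.0, -0.001]
ft_force: [-5.0, 1.7, -1.0]
grip_width: 0.18
grasp_force: 98.4
```

To row units: -0.014 m / 0.75 = -0.0187, -0.012 m / 0.75 = -0.016.

Emit:
move_arm:
  plan:
    - {"delta_pos":[-0.004,0,0],"turn":[0,0,0],"fingers":1}
    - {"delta_pos":[-0.008,0,0],"turn":[0,0,0],"fingers":1}
    - {"delta_pos":[-0.012,0,0],"turn":[0,0,0],"fingers":1}
    - {"delta_pos":[-0.016,0,0],"turn":[0,0,0],"fingers":1}
    - {"delta_pos":[-0.0187,0,0],"turn":[0,0,0],"fingers":1}

```text
clock: 6.92
position: [0.4017, -0.2869, 0.2537]
ee_rot: [0.085, 0.996, 0.0, -0.001]
ft_force: [-4.5, 1.9, -2.6]
grip_width: 0.178
grasp_force: 98.2
```

To row units: -0.006 m / 0.75 = -0.008, -0.004 m / 0.75 = -0.0053.

Emit:
move_arm:
  plan:
    - {"delta_pos":[-0.0027,0,0],"turn":[0,0,0],"fingers":1}
    - {"delta_pos":[-0.0053,0,0],"turn":[0,0,0],"fingers":1}
    - {"delta_pos":[-0.008,0,0],"turn":[0,0,0],"fingers":1}

```text
clock: 7.3
position: [0.408, -0.2879, 0.2538]
ee_rot: [0.085, 0.996, 0.0, -0.001]
ft_force: [-2.8, -0.2, -6.1]
grip_width: 0.175
grasp_force: 97.8
```

To row units: -0.0025 m / 0.75 = -0.0033, -0.001 m / 0.75 = -0.0013.

Emit:
move_arm:
  plan:
    - {"delta_pos":[-0.0013,0,0],"turn":[0,0,0],"fingers":1}
    - {"delta_pos":[-0.0033,0,0],"turn":[0,0,0],"fingers":1}
    - {"delta_pos":[-0.0033,0,0],"turn":[0,0,0],"fingers":1}

```text
clock: 7.68
position: [0.4114, -0.2888, 0.2547]
ee_rot: [0.085, 0.996, -0.0, 0.001]
ft_force: [-0.5, 0.1, -1.4]
grip_width: 0.184
grasp_force: 98.5
```

```bash
python3 - <<'E'
from h import *
import pickle
o=get_obs();print(o['position'],o['ft_force'],o['joint_pos'].round(2))
c=camera('scene');b=camera('top');pickle.dump((c,b),open('4.pkl','wb'))
a=cv2.resize(c['color'][175:265,250:370,::-1],None,fx=5,fy=5);cv2.imwrite('pics/l3.png',a)
E
```

```text
[ 0.41139447 -0.28875438  0.25474334] [-0.45683742  0.12406545 -1.44604696] [-0.65  0.04  1.23  1.81 -0.04  1.32  1.99]
```

View pics/l3.png

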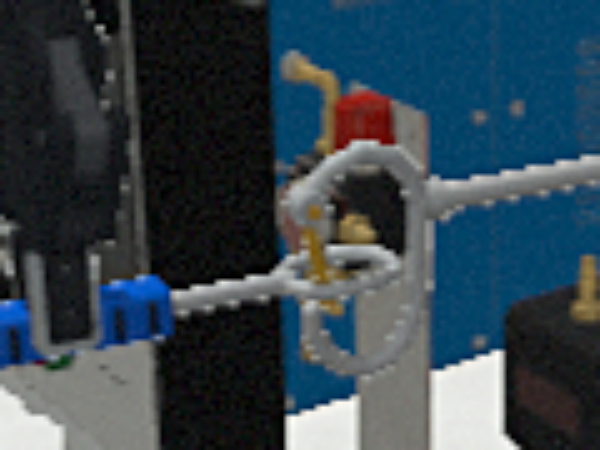

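The gate is at crop (318,250), hanging straight down through the eye, and the eye's end is inside the loop at (395,260). The key is captured, so I'll back off a little and lower it.

To row units: 0.026 m / 0.75 = 0.0347, 0.023 m / 0.75 = 0.0307.

Emit:
move_arm:
  plan:
    - {"delta_pos":[0.0053,0,0.004],"turn":[0,0,0],"fingers":1}
    - {"delta_pos":[0.0107,0,0.0107],"turn":[0,0,0],"fingers":1}
    - {"delta_pos":[0.0107,0,0.0173],"turn":[0,0,0],"fingers":1}
    - {"delta_pos":[0.0107,0,0.024],"turn":[0,0,0],"fingers":1}
    - {"delta_pos":[0.0107,0,0.0307],"turn":[0,0,0],"fingers":1}
    - {"delta_pos":[0.0107,0,0.0347],"turn":[0,0,0],"fingers":1}
    - {"delta_pos":[0.0107,0,0.0347],"turn":[0,0,0],"fingers":1}

```text
clock: 8.65
position: [0.4027, -0.2872, 0.2281]
ee_rot: [0.085, 0.996, -0.0, -0.0]
ft_force: [-0.8, -0.4, -0.9]
grip_width: 0.179
grasp_force: 98.5
```

Free at about 221 mm. Now tilt about the eye end to 0.5 rad.

To row units: 0.0591 m / 0.75 = 0.0788, 0.0479 m / 0.75 = 0.0639, -0.5 rad / 1.5708 = -0.3183.

Emit:
move_arm:
  plan:
    - {"delta_pos":[0.0003,0,0.0163],"turn":[0,-0.0637,0],"fingers":1}
    - {"delta_pos":[-0.0013,0,0.0324],"turn":[0,-0.1273,0],"fingers":1}
    - {"delta_pos":[-0.0045,0,0.0483],"turn":[0,-0.191,0],"fingers":1}
    - {"delta_pos":[-0.0092,0,0.0639],"turn":[0,-0.2546,0],"fingers":1}
    - {"delta_pos":[-0.0153,0,0.0788],"turn":[0,-0.3183,0],"fingers":1}
    - {"delta_pos":[-0.0153,0,0.0788],"turn":[0,-0.3183,0],"fingers":1}
    - {"delta_pos":[-0.0153,0,0.0788],"turn":[0,-0.3183,0],"fingers":1}

```text
clock: 9.52
position: [0.4145, -0.2896, 0.17]
ee_rot: [0.083, 0.965, -0.021, 0.246]
ft_force: [0.6, -0.7, -1.3]
grip_width: 0.181
grasp_force: 98.5
```

```bash
python3 - <<'E'
from h import *
o=get_obs();print(o['position'],o['ft_force'],o['joint_pos'].round(2)); R=Ro.from_quat(o['ee_rot']);print(R.as_matrix().round(3),'eye',o['position']+R.apply([-.1215,0,.007]))
E
```

```text
[ 0.41450303 -0.28960061  0.17003952] [ 0.58509888 -0.74620766 -1.29475729] [-0.48 -0.45  1.    2.26  0.32  0.68  1.76]
[[-0.865  0.17   0.472]
 [ 0.149  0.985 -0.082]
 [-0.479 -0.    -0.878]] eye [ 0.52293186 -0.30833017  0.22203608]
```

To row units: 0.0362 m / 0.75 = 0.0483, 0.0243 m / 0.75 = 0.0324, -0.3 rad / 1.5708 = -0.191.

Emit:
move_arm:
  plan:
    - {"delta_pos":[0.0003,0,0.0163],"turn":[0,-0.0637,0],"fingers":1}
    - {"delta_pos":[-0.0013,0,0.0324],"turn":[0,-0.1273,0],"fingers":1}
    - {"delta_pos":[-0.0045,0,0.0483],"turn":[0,-0.191,0],"fingers":1}
    - {"delta_pos":[-0.0045,0,0.0483],"turn":[0,-0.191,0],"fingers":1}
    - {"delta_pos":[-0.0045,0,0.0483],"turn":[0,-0.191,0],"fingers":1}

```text
clock: 10.15
position: [0.4422, -0.3016, 0.1445]
ee_rot: [0.077, 0.92, -0.029, 0.384]
ft_force: [1.1, 0.8, -1.4]
grip_width: 0.182
grasp_force: 98.6
```

```bash
cat > st.py <<'E'
from h import *
o=get_obs();R=Ro.from_quat(o['ee_rot']);z=R.as_matrix()[:,2]
print(o['position'].round(4),o['ft_force'].round(1),o['joint_pos'].round(2),'tilt',np.arccos(-z[2]).round(3),'eye',(o['position']+R.apply([-.1215,0,.007])).round(4),R.as_matrix().round(3).tolist())
E
python3 st.py
```

```text
[ 0.4422 -0.3016  0.1445] [ 1.1  0.8 -1.4] [-0.53 -0.5   1.19  2.41  0.14  0.24  2.06] tilt 0.79 eye [ 0.5314 -0.3168  0.2259] [[-0.694, 0.164, 0.701], [0.118, 0.987, -0.113], [-0.71, 0.005, -0.704]]
```

Emit:
move_arm:
  force: 20
  plan:
    - {"delta_pos":[0,0,0],"turn":[0,0,0],"fingers":1}
    - {"delta_pos":[0,0.004,0.008],"turn":[0,0,0],"fingers":1}
    - {"delta_pos":[0,0.008,0.016],"turn":[0,0,0],"fingers":1}
    - {"delta_pos":[0,0.008,0.024],"turn":[0,0,0],"fingers":1}
    - {"delta_pos":[0,0.008,0.032],"turn":[0,0,0],"fingers":1}
    - {"delta_pos":[0,0.008,0.032],"turn":[0,0,0],"fingers":1}

```text
clock: 10.9
position: [0.4596, -0.2988, 0.1269]
ee_rot: [0.077, 0.919, -0.03, 0.384]
ft_force: [-3.0, -1.0, 0.1]
grip_width: 0.179
grasp_force: 98.9
```

```bash
python3 st.py; python3 - <<'E'
from h import *
c=camera('scene')
a=cv2.resize(c['color'][185:295,260:380,::-1],None,fx=5,fy=5);cv2.imwrite('pics/l4.png',a)
E
```

```text
[ 0.4596 -0.2988  0.1269] [-3.  -1.   0.1] [-0.65 -0.41  1.31  2.41 -0.18  0.16  2.35] tilt 0.792 eye [ 0.5487 -0.3141  0.2085] [[-0.693, 0.165, 0.702], [0.12, 0.986, -0.114], [-0.711, 0.005, -0.703]]
```

View pics/l4.png

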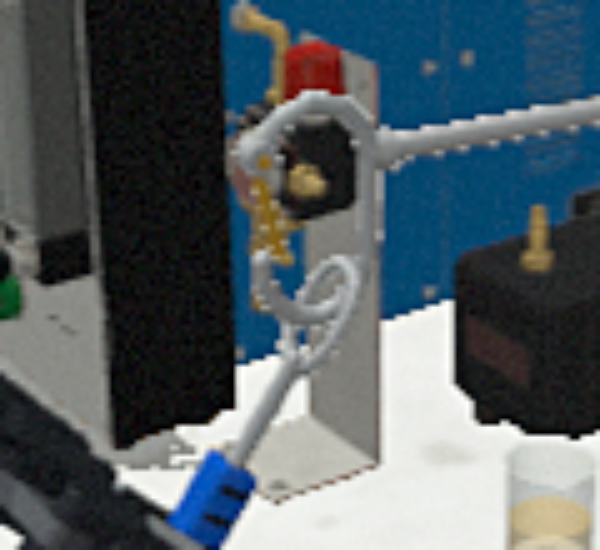

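The eye encloses the bow at crop (320,300), the gate at (265,210) is shut, and the key already slopes steeply down. Release it and back off.

To row units: -0.09 m / 0.75 = -0.12, -0.05 m / 0.75 = -0.0667, 0.05 rad / 1.5708 = 0.0318.

Emit:
move_arm:
  plan:
    - {"delta_pos":[0,0,0],"turn":[0,0,0],"fingers":0.3}
    - {"delta_pos":[0,0,0],"turn":[0,0,0],"fingers":0.3}
    - {"delta_pos":[0,0,-0.0133],"turn":[0,0.0318,0],"fingers":0.3}
    - {"delta_pos":[0,0,-0.04],"turn":[0,0.0955,0],"fingers":0.3}
    - {"delta_pos":[0,0,-0.0667],"turn":[0,0.1592,0],"fingers":0.3}
    - {"delta_pos":[0,0,-0.0933],"turn":[0,0.2228,0],"fingers":0.3}
    - {"delta_pos":[0,0,-0.12],"turn":[0,0.2865,0],"fingers":0.3}
    - {"delta_pos":[0,0,-0.12],"turn":[0,0.2865,0],"fingers":0.3}
    - {"delta_pos":[0,0,-0.12],"turn":[0,0.2865,0],"fingers":0.3}

```text
clock: 12.08
position: [0.396, -0.2881, 0.1892]
ee_rot: [0.082, 0.982, -0.011, 0.17]
ft_force: [-0.7, 1.3, -0.6]
grip_width: 0.697
grasp_force: 0.0
```

```bash
python3 st.py; python3 - <<'E'
from h import *
c=camera('scene')
a=cv2.resize(c['color'][175:305,230:380,::-1],None,fx=4,fy=4);cv2.imwrite('pics/l5.png',a)
E
```

```text
[ 0.396  -0.2881  0.1892] [-0.7  1.3 -0.6] [-0.13 -0.23  0.71  2.15  0.01  0.86  1.99] tilt 0.342 eye [ 0.5111 -0.3075  0.2234] [[-0.929, 0.165, 0.332], [0.157, 0.986, -0.05], [-0.336, 0.006, -0.942]]
```

View pics/l5.png

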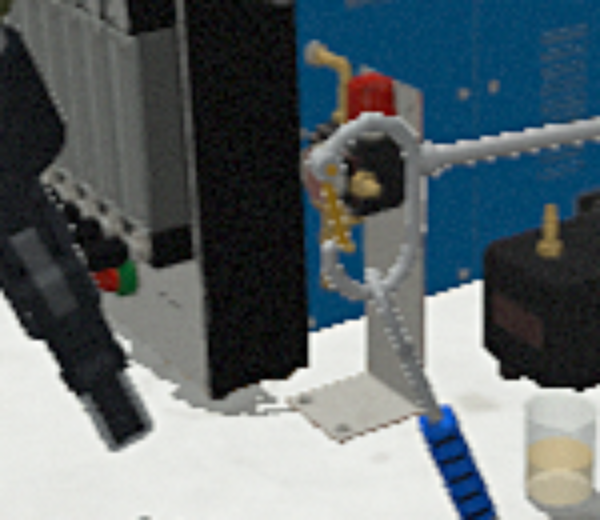

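The key hangs on the bow at crop (375,285) and is swinging away to (450,450). The hand is well clear at the left. I'll wait for the swing to die down.

To row units: -0.03 m / 0.75 = -0.04.

Emit:
move_arm:
  plan:
    - {"delta_pos":[0,0,-0.04],"turn":[0,0,0],"fingers":0.3}
    - {"delta_pos":[0,0,-0.04],"turn":[0,0,0],"fingers":0.3}
    - {"delta_pos":[0,0,-0.04],"turn":[0,0,0],"fingers":0.3}
    - {"delta_pos":[0,0,-0.04],"turn":[0,0,0],"fingers":0.3}
    - {"delta_pos":[0,0,-0.04],"turn":[0,0,0],"fingers":0.3}
    - {"delta_pos":[0,0,-0.04],"turn":[0,0,0],"fingers":0.3}
    - {"delta_pos":[0,0,-0.04],"turn":[0,0,0],"fingers":0.3}
    - {"delta_pos":[0,0,-0.04],"turn":[0,0,0],"fingers":0.3}
    - {"delta_pos":[0,0,-0.04],"turn":[0,0,0],"fingers":0.3}
    - {"delta_pos":[0,0,-0.04],"turn":[0,0,0],"fingers":0.3}
    - {"delta_pos":[0,0,-0.04],"turn":[0,0,0],"fingers":0.3}
    - {"delta_pos":[0,0,-0.04],"turn":[0,0,0],"fingers":0.3}

```text
clock: 13.62
position: [0.3862, -0.2869, 0.2183]
ee_rot: [0.082, 0.982, -0.012, 0.17]
ft_force: [0.6, 0.3, 0.6]
grip_width: 0.697
grasp_force: 0.0
```

Emit:
move_arm:
  plan:
    - {"delta_pos":[0,0,0],"turn":[0,0,0],"fingers":0.3}
    - {"delta_pos":[0,0,0],"turn":[0,0,0],"fingers":0.3}
    - {"delta_pos":[0,0,0],"turn":[0,0,0],"fingers":0.3}
    - {"delta_pos":[0,0,0],"turn":[0,0,0],"fingers":0.3}
    - {"delta_pos":[0,0,0],"turn":[0,0,0],"fingers":0.3}
    - {"delta_pos":[0,0,0],"turn":[0,0,0],"fingers":0.3}
    - {"delta_pos":[0,0,0],"turn":[0,0,0],"fingers":0.3}
    - {"delta_pos":[0,0,0],"turn":[0,0,0],"fingers":0.3}
    - {"delta_pos":[0,0,0],"turn":[0,0,0],"fingers":0.3}
    - {"delta_pos":[0,0,0],"turn":[0,0,0],"fingers":0.3}
    - {"delta_pos":[0,0,0],"turn":[0,0,0],"fingers":0.3}
    - {"delta_pos":[0,0,0],"turn":[0,0,0],"fingers":0.3}

```text
clock: 15.12
position: [0.3862, -0.2868, 0.2183]
ee_rot: [0.082, 0.982, -0.012, 0.17]
ft_force: [0.6, -0.5, 0.3]
grip_width: 0.705
grasp_force: 0.0
```

Emit:
move_arm:
  plan:
    - {"delta_pos":[0,0,0],"turn":[0,0,0],"fingers":0.3}
    - {"delta_pos":[0,0,0],"turn":[0,0,0],"fingers":0.3}
    - {"delta_pos":[0,0,0],"turn":[0,0,0],"fingers":0.3}
    - {"delta_pos":[0,0,0],"turn":[0,0,0],"fingers":0.3}
    - {"delta_pos":[0,0,0],"turn":[0,0,0],"fingers":0.3}
    - {"delta_pos":[0,0,0],"turn":[0,0,0],"fingers":0.3}
    - {"delta_pos":[0,0,0],"turn":[0,0,0],"fingers":0.3}
    - {"delta_pos":[0,0,0],"turn":[0,0,0],"fingers":0.3}
    - {"delta_pos":[0,0,0],"turn":[0,0,0],"fingers":0.3}
    - {"delta_pos":[0,0,0],"turn":[0,0,0],"fingers":0.3}
    - {"delta_pos":[0,0,0],"turn":[0,0,0],"fingers":0.3}
    - {"delta_pos":[0,0,0],"turn":[0,0,0],"fingers":0.3}

```text
clock: 16.62
position: [0.3861, -0.2869, 0.2183]
ee_rot: [0.082, 0.982, -0.012, 0.17]
ft_force: [-0.3, 0.2, 0.5]
grip_width: 0.7
grasp_force: 0.0
```

```bash
cat > sw.py <<'E'
from h import *
for i in range(24):
    c=camera('scene'); hsv=cv2.cvtColor(c['color'],cv2.COLOR_RGB2HSV)
    m=cv2.inRange(hsv,(105,150,60),(125,255,255)); m[:,:290]=0;m[:,400:]=0;m[:245]=0;m[360:]=0
    k,l,s,ce=cv2.connectedComponentsWithStats(m); j=1+s[1:,4].argmax()
    v,u=np.nonzero(l==j);p=np.median(pts(c,np.c_[u,v]),0)
    print(get_obs()['clock'],ce[j].round(1),p.round(3),s[j,4])
cv2.imwrite('pics/l6.png',cv2.resize(c['color'][175:325,230:400,::-1],None,fx=4,fy=4)[:600])
E
python3 sw.py
```

```text
16.675 [324.  297.5] [ 0.52  -0.311  0.106] 226
16.725 [325.9 298.1] [ 0.521 -0.316  0.107] 220
16.775 [327.8 299. ] [ 0.522 -0.321  0.108] 224
16.825 [328.8 300.1] [ 0.522 -0.325  0.107] 227
16.875 [329.  300.6] [ 0.521 -0.327  0.107] 228
16.925 [328.4 300.8] [ 0.519 -0.327  0.107] 234
16.975 [327.2 300.7] [ 0.518 -0.325  0.108] 232
17.025 [325.4 299.9] [ 0.517 -0.32   0.107] 228
17.075 [324.  299.3] [ 0.517 -0.316  0.107] 231
17.125 [322.  297.8] [ 0.515 -0.311  0.108] 230
17.175 [321.3 297. ] [ 0.516 -0.308  0.107] 218
17.225 [321.2 296.6] [ 0.517 -0.306  0.106] 227
17.275 [321.8 296.3] [ 0.518 -0.307  0.108] 221
17.325 [322.9 297.5] [ 0.518 -0.31   0.107] 229
17.375 [324. 298.] [ 0.518 -0.314  0.107] 230
17.425 [325.5 299.4] [ 0.518 -0.319  0.107] 230
17.475 [326.8 299.9] [ 0.519 -0.323  0.108] 228
17.525 [327.7 300.6] [ 0.519 -0.326  0.107] 233
17.575 [327.9 301. ] [ 0.519 -0.326  0.107] 235
17.625 [327.5 300.6] [ 0.519 -0.325  0.106] 231
17.675 [326.6 299.7] [ 0.519 -0.322  0.106] 232
17.725 [325.4 298.9] [ 0.519 -0.317  0.107] 224
17.775 [324.  297.7] [ 0.519 -0.313  0.108] 226
17.825 [322.9 297.4] [ 0.518 -0.31   0.107] 222
```

Emit:
move_arm:
  plan:
    - {"delta_pos":[0,0,0],"turn":[0,0,0],"fingers":0.3}
    - {"delta_pos":[0,0,0],"turn":[0,0,0],"fingers":0.3}
    - {"delta_pos":[0,0,0],"turn":[0,0,0],"fingers":0.3}
    - {"delta_pos":[0,0,0],"turn":[0,0,0],"fingers":0.3}
    - {"delta_pos":[0,0,0],"turn":[0,0,0],"fingers":0.3}
    - {"delta_pos":[0,0,0],"turn":[0,0,0],"fingers":0.3}
    - {"delta_pos":[0,0,0],"turn":[0,0,0],"fingers":0.3}
    - {"delta_pos":[0,0,0],"turn":[0,0,0],"fingers":0.3}
    - {"delta_pos":[0,0,0],"turn":[0,0,0],"fingers":0.3}
    - {"delta_pos":[0,0,0],"turn":[0,0,0],"fingers":0.3}
    - {"delta_pos":[0,0,0],"turn":[0,0,0],"fingers":0.3}
    - {"delta_pos":[0,0,0],"turn":[0,0,0],"fingers":0.3}

```text
clock: 19.32
position: [0.3861, -0.2869, 0.2183]
ee_rot: [0.082, 0.982, -0.012, 0.17]
ft_force: [-0.9, 0.4, 0.0]
grip_width: 0.7
grasp_force: 0.0
```

```bash
python3 sw.py | tail -14
```

```text
19.875 [323.3 298.1] [ 0.517 -0.314  0.107] 205
19.925 [322.9 298.4] [ 0.516 -0.313  0.107] 227
19.975 [322.9 298.8] [ 0.515 -0.314  0.106] 234
20.025 [322.9 299. ] [ 0.515 -0.315  0.107] 234
20.075 [324.  299.2] [ 0.517 -0.316  0.107] 232
20.125 [324.6 299.1] [ 0.517 -0.317  0.106] 227
20.175 [325.3 299. ] [ 0.518 -0.318  0.108] 227
20.225 [325.8 298.9] [ 0.52  -0.318  0.107] 226
20.275 [326.2 299. ] [ 0.52  -0.319  0.107] 225
20.325 [326.3 299. ] [ 0.52  -0.318  0.107] 227
20.375 [325.8 298.9] [ 0.52  -0.318  0.106] 226
20.425 [325.3 298.7] [ 0.519 -0.317  0.107] 226
20.475 [324.8 298.8] [ 0.518 -0.316  0.106] 228
20.525 [324.  298.6] [ 0.517 -0.316  0.107] 228
```

View pics/l6.png

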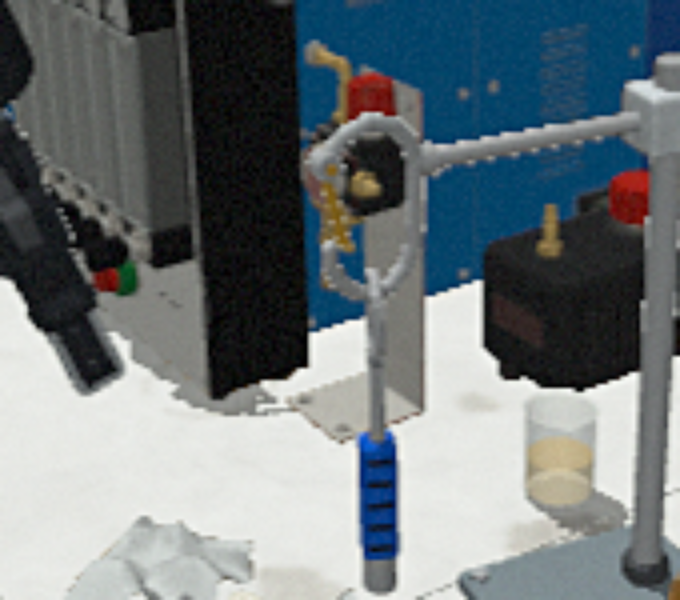

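The key hangs vertically from the bow at crop (375,280), its grip at (378,495). The gate is shut, the hand is clear, and the key swings only a few millimetres.

```bash
python3 -c "
from workcell import hand_in
print(hand_in())"
```

```text
the job is handed in; nothing more can be done
None
```

The key hangs by its eye in the snap hook with the gate shut, swinging only a few millimetres, and the job was handed in at about 20.5 s with no verdict returned.

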